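# Clear the tray, nest the bowl covers on it and put the tray away under the shelf

### The job

Put the bowl covers away: draw the red tray clear of the low bamboo shelf by its handle, move the teacup from it onto the bamboo coaster, stack all the green bowl covers on the middle of the tray in one pile, upside down as they lie so that each cups inside the one below, none dropped, and slide the tray back under the shelf until it is fully home. Keep the pile and your hand from knocking the shelf or the clear cups on it, and leave the two little dishes where they are.

Things in the scene. Friction and masses are not known exactly. Their poses are not given: they have to be found in the camera images.
- cover1_mid (a point): A jade bowl cover lying upside down on its ring foot, mouth up. Round, 120 mm across, 57 mm tall, 150 g. Rim: an upright band 8 thick, 17 deep (mean radius 56); pinch with one finger inside, one outside. Below, the wall slopes in to the 48-wide foot. Nested, each foot stands on the next one's inner floor, rims 24 apart, 4 play. Point: on the axis, half-way up (28.5); z out of the mouth. May be absent
- cover2_mid (a point): Another cover, the same in every way as cover1. May be absent
- cover3_mid (a point): Another cover, the same in every way as cover1. May be absent
- cover4_mid (a point): Another cover, the same in every way as cover1. May be absent
- cover5_mid (a point): Another cover, the same in every way as cover1. May be absent
- tray_handle (a point): Red lacquer tray, 200 x 170 mm, floor 6 thick, 16-high rim, 600 g, loose, half under the shelf at the start. Point: centre of its wooden handle bar, 34 above the counter; x runs from handle to tray, z up. The bar lies along y, 12 x 12, 104 clear between its stays: pinch it from above across x. Tray front wall 85 and tray middle 185 from the bar along x. Stays outside the shelf
- shelf: Low bamboo shelf fixed on the counter: 18 mm corner posts, 264 clear between them, board 220 deep, 300 wide, top at 205. Origin: middle of its front edge at counter height; x runs into the shelf, y left. Rear stop rail 28 high, its face 204 behind the front edge; with the tray home against it, the tray's front wall is level with the front edge (handle bar 81 to 85 before the edge)
- shelf_board: The board of the shelf, 15 mm thick; origin at the middle of the front edge of its underside, 190 mm over the counter. Three clear acrylic cups, 68 mm across and 90 mm tall, stand fixed in a row on it. A pile of five covers on the tray is 159 mm high
- teacup_mid (a point): White teacup with a blue band, standing on the front half of the tray at the start; 64 mm across the mouth, 61 across at mid-height, narrowing to a 50 foot, 44 tall, wall 4, 110 g. Point: on its axis, half-way up (22 over its foot); z up
- coaster: Round bamboo coaster lying on the counter, 100 mm across, 6 mm thick; origin at the centre of its underside. The teacup goes on its middle
- sauce_dish: Small blue dipping dish, 58 mm across, 26 mm tall, left of the tray; origin at its underside. Leave alone
- salt_dish: Small white dipping dish, 58 mm across, 26 mm tall, right of the tray; origin at its underside. Leave alone
Not all that is in view belongs to the job. Leave any yellow look-alike of the part that bears cover3_mid alone.

How it is judged:
By the outcome, as a careful person would: the job done as asked, in the order asked, and still so for the second after the job is handed in, with the robot touching nothing.
Of cover1, cover2, cover3, cover4, cover5 only 3 to 5 are there at a start; the rules pass over those that are not, and their reading is None.
At some moment in a run one of teacup, coaster may be knocked a few centimetres aside while the robot is not near it.
It also fails if it takes over 210 s, if anything falls off the work surface, if the arm or the gripper's body presses on something with over 40 N, if the wrist force passes 120 N, or if a joint passes its speed limit or range.

### The arm

A 6-joint arm with a two-finger parallel gripper is mounted at the origin on the work surface. World frame = base frame: x ahead of the robot, y to its left, z up, the work surface at z = 0. Lengths are in m, angles in rad, forces in N, time in s.
With the tool pointing down it reaches from about 0.375 to 0.9 m from the base axis. Payload 3.1 kg.
Tool frame: the origin (TCP) lies between the finger pads; the fingertips stand 8 mm ahead of it and the grasp point (between the pads) lies 11 mm behind it; z points along the fingers, y is the line along which they close (so a half turn about z gives the same grasp; the last joint's range is limited). The gripper opens to 85 mm and grips with 20 to 120 N. Pads are 22 mm wide; open, the fingers measure 114 mm over their backs; the gripper's body (76 mm by 85 mm) begins 54 mm behind the grasp point. The pads swing forward as they close: fully open they stand 13 mm farther back than shut.
Start: joints at [-1.421, 0.527, 1.433, -0, 1.181, -0.178], TCP at [0.202, -0.591, 0.239] pointing down, gripper open.
Joint ranges: [-3.08, 3.08], [-0.75, 2.2], [0.22, 2.44], [-1.43, 4.57], [0, 2.65], [-2.85, 2.85]. Speed limits (rad/s): [2.79, 2.79, 3.14, 3.14, 3.14, 3.14].

### API

Orientations are given as a unit quaternion [x, y, z, w].
In Python, from station import readout, cams, sign_off gives the robot as it stands.
- The arm moves only by the tool send_rows, never from a script. Its argument "commands" is text: rows parted by semicolons, each of 5 numbers parted by spaces: the finger opening in mm, from 0 to 85.4, then the shift along the tool's x, y, z each as a share of 0.02 m, from -1 to 1, then the turn about the tool's z as a share of 4 degrees, from -1 to 1. In form: grip dx dy dz spin; .... A call has 1 to 20 rows; each row shifts and turns the commanded pose from where the row before left it, along the tool's axes as they then stand; what a row does not reach is not made up. A row lasts 1/12 s, in which the tool goes at most 41.7 mm and 7.16 degrees, less where a joint would pass 70% of its speed; a pose out of reach is approached as far as the arm can. A call with a number of a shift or a turn outside -1 to 1 is refused whole. A call with a gripper value outside its range is refused whole. The fingers move at their own pace and stop on an object; "grip_force" is the grip in N (left out, the last holds). Time passes only in rows, so rows that do not move let the fingers close. It gives the time, the measured TCP pose, the force, the opening and the grip force at its end, in the units of the state.
- readout.sense(): the state, without advancing time (a new reading comes with each control period).
- cams.snapshot(name): name is "side" or "top"; returns a dict with "pixels" (420x560x3 uint8, red, green, blue), "intrinsics" (3x3 intrinsics, pixels), "dist" ([k1, k2, p1, p2, k3] as OpenCV has them; the pictures are not rectified), "eye" and "rotation" of the camera in the world. Camera axes: x right, y down, z forward; pixel columns grow to the right and rows downward; lengths in m; the calibration is good to about 2 mm. A picture is of the moment at which its call begins. There is no depth.
- sign_off(): hands the job in; it is judged then, once.
The state is a dict: "t": time; "q": joint angles; "qd": joint speeds; "tau": joint torques, N m; "tcp_pos": TCP position; "tool_rot": TCP orientation; "force": force on the tool from outside, world axes, zero at the start; "ft_torque": the same for the moment, N m; "finger_gap": opening from 0.0 (shut) to 1.0 (fully open); "gripper_force": force on a finger pad.
Only numpy, scipy, OpenCV 4.12 (cv2) and the standard library are available. Lean on these libraries where they do the work, as an engineer would, in place of code of your own. Each camera call takes 0.05 s, during which the arm holds its last target. There are 200 camera calls.

## Working session

There is one attempt and no reset: what is moved stays moved. The work goes in short steps, Python scripts to look and compute and a tool call to move; the robot and the scene stay as the last step left them, time stands still between calls to the robot, and variables do not carry over. Pictures are saved under pics/ and viewed, at most 16 in all, crops included, and the job is handed in when it is done.

Besides the shell and the picture viewer there is one more tool, called after "Call:" as name(argument=value, ...), one argument or row to a line, values as JSON. send_rows: Moves the arm, as the interface text tells. Its arguments: {"type":"object","properties":{"commands":{"type":"string"},"grip_force":{"type":"number"}},"required":["commands"]}

```bash
ls; mkdir -p pics
python3 - <<'E'
from station import readout,cams
import cv2,numpy as np
s=readout.sense();print({k:np.round(v,3) for k,v in s.items()})
for n in("top","side"):
    d=cams.snapshot(n);cv2.imwrite(f"pics/{n}0.png",d["pixels"][:,:,::-1])
    print(n,d["intrinsics"],d["dist"],d["eye"],d["rotation"])
E
```

```text
pics
{'t': np.float64(0.0), 'q': array([-1.421,  0.528,  1.434,  0.   ,  1.181, -0.179]), 'qd': array([-0.001, -0.001,  0.001,  0.001, -0.001,  0.001]), 'tau': array([ 0.0000e+00, -4.4234e+01, -1.7803e+01, -0.0000e+00,  8.0000e-03,
       -0.0000e+00]), 'tcp_pos': array([ 0.202, -0.591,  0.238]), 'tool_rot': array([ 0.987,  0.164,  0.   , -0.001]), 'force': array([-0.076,  0.033, -0.533]), 'ft_torque': array([ 0.05 , -0.031, -0.016]), 'gripper_force': np.float64(0.0), 'finger_gap': np.float64(1.001)}
top [[426.97892236   0.         283.20661506]
 [  0.         426.97892236 212.07184346]
 [  0.           0.           1.        ]] [0.04660329 0.         0.         0.         0.        ] [ 0.43752063 -0.02379421  1.29080746] [-0.70064743  0.71229534 -0.0278634   0.03085705]
side [[449.81443092   0.         277.02404919]
 [  0.         449.81443092 205.38343302]
 [  0.           0.           1.        ]] [-0.1331572  0.         0.         0.         0.       ] [-0.12525335 -0.75156726  1.03404688] [ 0.85393936 -0.31689048  0.15072133 -0.38425392]
```

View pics/top0.png

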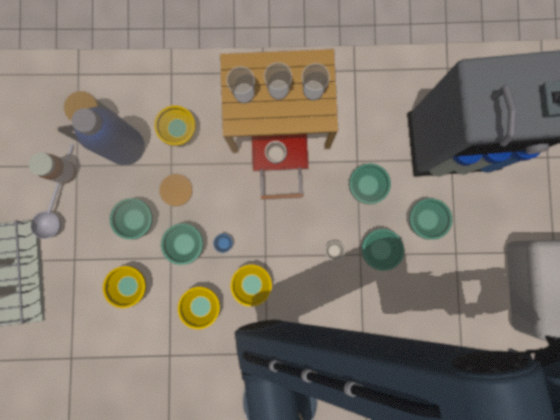

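View pics/side0.png

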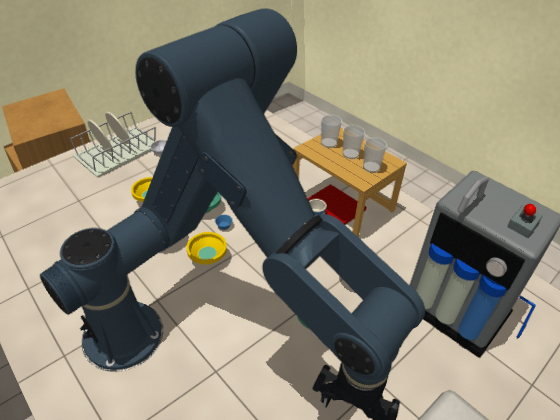

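Top view: green covers at (369,183), (430,218), (382,249, in shadow), (131,218) and (182,243). Yellow look-alikes are at (175,126), (124,287), (199,307) and (251,284). There are two coaster-like discs: (175,190), which is in reach, and (80,106), by the bottle. The tray handle is at (282,197), the teacup at (275,152), and the dishes at (223,243) and (334,250).

```bash
cat > h.py <<'E'
from station import readout,cams
import cv2,numpy as np
from scipy.spatial.transform import Rotation as R
def snap(n,f=None):
    d=cams.snapshot(n); d["img"]=d["pixels"][:,:,::-1].copy()
    if f: cv2.imwrite("pics/"+f,d["img"])
    return d
def rays(d,px):
    p=cv2.undistortPoints(np.array(px,float).reshape(-1,1,2),np.array(d["intrinsics"]),np.array(d["dist"]))[:,0]
    return np.c_[p,np.ones(len(p))]@R.from_quat(d["rotation"]).as_matrix().T
def w(d,px,z):
    r=rays(d,px);e=np.array(d["eye"]);return (e+r*((z-e[2])/r[:,2])[:,None])[:,:2]
def proj(d,P):
    M=R.from_quat(d["rotation"]).as_matrix().T
    return cv2.projectPoints(np.array(P,float).reshape(-1,1,3),M,-M@np.array(d["eye"]),np.array(d["intrinsics"]),np.array(d["dist"]))[0][:,0]
def blobs(d,lo,hi,amin=60):
    """HSV blobs: hull outer points"""
    m=cv2.inRange(cv2.cvtColor(d["img"],cv2.COLOR_BGR2HSV),lo,hi)
    m=cv2.morphologyEx(m,cv2.MORPH_OPEN,np.ones((3,3)))
    return [c[:,0] for c in cv2.findContours(m,cv2.RETR_EXTERNAL,cv2.CHAIN_APPROX_NONE)[0] if cv2.contourArea(c)>amin]
def circ(P):
    A=np.c_[2*P,np.ones(len(P))];s=np.linalg.lstsq(A,(P**2).sum(1),rcond=None)[0]
    return s[:2],np.sqrt(s[2]+s[:2]@s[:2])
E
python3 - <<'E'
from h import *
d=snap("top")
for name,lo,hi,z in(("green",(65,50,30),(95,255,255),.057),("blue",(100,120,60),(125,255,255),.026),("coaster",(8,60,120),(20,160,255),.006),("red",(0,150,60),(6,255,255),.016)):
    for c in blobs(d,lo,hi):
        h=cv2.convexHull(c)[:,0]; P=w(d,c,z); ce,r=circ(w(d,h,z))
        print(name,c.mean(0).round(),"circ",ce.round(4),r.round(4), "minrect",[np.round(v,4) for v in cv2.minAreaRect(P.astype(np.float32))])
a=d["img"][120:270,100:460]; cv2.imwrite("pics/c1.png",cv2.resize(d["img"][80:280,60:460],None,fx=2,fy=2,interpolation=cv2.INTER_CUBIC))
E
```

```text
green [200. 306.] circ [0.2764 0.2209] 0.0228 minrect [array([0.2767, 0.2197]), array([0.0448, 0.0425]), np.float64(0.1088)]
green [127. 286.] circ [0.3377 0.4269] 0.0226 minrect [array([0.3383, 0.4266]), array([0.0428, 0.0421]), np.float64(88.7962)]
green [251. 284.] circ [0.3347 0.0746] 0.0226 minrect [array([0.3343, 0.0745]), array([0.0429, 0.0423]), np.float64(89.0268)]
green [382. 249.] circ [ 0.4292 -0.3019] 0.0584 minrect [array([ 0.4296, -0.3009]), array([0.1144, 0.1142]), np.float64(89.1035)]
green [182. 244.] circ [0.4541 0.274 ] 0.0581 minrect [array([0.4547, 0.2733]), array([0.1151, 0.1119]), np.float64(89.0167)]
green [132. 220.] circ [0.5254 0.4174] 0.0543 minrect [array([0.5263, 0.4163]), array([0.1023, 0.1069]), np.float64(89.0825)]
green [430. 218.] circ [ 0.515  -0.4421] 0.0586 minrect [array([ 0.5149, -0.4424]), array([0.1169, 0.1124]), np.float64(88.9788)]
green [370. 183.] circ [ 0.6206 -0.2717] 0.0578 minrect [array([ 0.6211, -0.2716]), array([0.1131, 0.1115]), np.float64(88.8853)]
blue [495. 158.] circ [ 0.7609 -0.6417] 0.1175 minrect [array([ 0.686 , -0.6492]), array([0.0494, 0.232 ]), np.float64(3.5876)]
coaster [282. 196.] circ [ 0.5547 -0.0168] 0.068 minrect [array([ 0.5939, -0.0148]), array([0.0137, 0.1247]), np.float64(2.3246)]
coaster [175. 190.] circ [0.6185 0.306 ] 0.0509 minrect [array([0.618 , 0.3063]), array([0.0996, 0.0999]), np.float64(44.8591)]
coaster [ 78. 103.] circ [0.8785 0.5958] 0.0497 minrect [array([0.8906, 0.6032]), array([0.0705, 0.1018]), np.float64(29.9774)]
coaster [278.  92.] circ [ 0.912  -0.0125] 0.2058 minrect [array([ 0.9154, -0.0097]), array([0.2653, 0.3572]), np.float64(1.6523)]
red [279. 151.] circ [ 0.7262 -0.0159] 0.0794 minrect [array([ 0.7292, -0.0111]), array([0.1606, 0.0983]), np.float64(89.3409)]
```

View pics/c1.png

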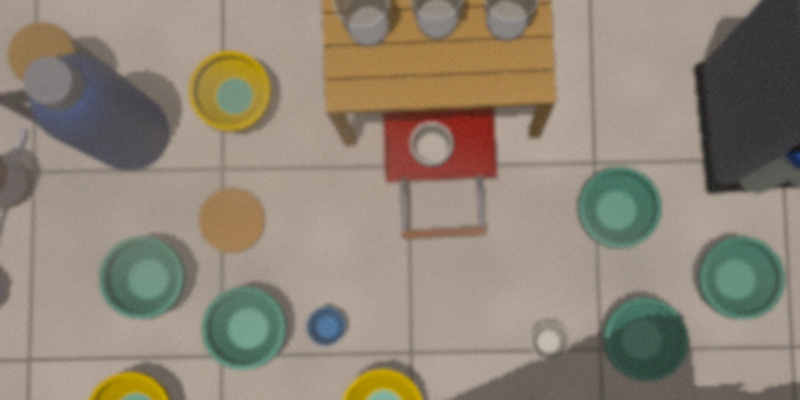

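The green covers all have green rims and the yellow ones only green floors, so the choice of five is clear. The coaster is the free one at (175,190).

Run:
```python
from h import *
d=snap("top")
b=[c for c in blobs(d,(8,60,100),(20,190,255)) if abs(c.mean(0)-[282,196]).max()<5][0]
print("bar",[np.round(v,4) for v in cv2.minAreaRect(w(d,b,.038).astype(np.float32))])
r=[c for c in blobs(d,(0,150,60),(6,255,255)) if abs(c.mean(0)-[279,151]).max()<15][0]
P=w(d,r,.016);m=P[:,0]<P[:,0].min()+.006;print("tray front",P[m].mean(0),np.polyfit(P[m][:,1],P[m][:,0],1))
for l in (P[:,1].min(),P[:,1].max()):print("side y",l)
print("shelf front corners",w(d,[(222,135.5),(337,130.5)],.205))
# cup
m=cv2.cvtColor(d["img"],cv2.COLOR_BGR2HSV)[135:170,258:295]
mm=(m[:,:,1]<110).astype(np.uint8);n,_,st,ce=cv2.connectedComponentsWithStats(mm)
for i in range(1,n):
  if st[i][4]>100:print(st[i],ce[i]+[258,135],w(d,[ce[i]+[258,135]],.045))
# greyish-green cover
h=cv2.convexHull(np.vstack([c for c in blobs(d,(60,28,30),(95,255,255)) if abs(c.mean(0)-[131,218]).max()<8]))[:,0]
print("c4",cv2.minAreaRect(w(d,h,.057).astype(np.float32)))
print("salt",w(d,[(334,250)],.02),"sauce",w(d,[(223,243)],.02))
```

```text
bar [array([ 0.5899, -0.0151]), array([0.0134, 0.1216]), np.float64(2.421)]
tray front [ 0.68181916 -0.02867682] [0.0122343 0.68217  ]
side y -0.09147254292618012
side y 0.06911440087313728
shelf front corners [[ 0.72926792  0.13508952]
 [ 0.73720518 -0.16241616]]
[  7   6  22  23 409] [275.27383863 151.66748166] [[0.721079  0.0011965]]
c4 ((0.5292336344718933, 0.4211781620979309), (0.117674320936203, 0.11275839805603027), 89.0921401977539)
salt [[ 0.42821997 -0.16776494]] sauce [[0.45427148 0.160856  ]]
```

Call:
send_rows(
  commands="85 0 0 0 -1;85 0 0 0 -1;85 0 0 0 -1;85 0 0 0 -1;85 0 0 0 -1;85 0 0 0 -1;85 0 0 0 -1;85 0 0 0 -1;85 0 0 0 -1;85 0 0 0 -1;85 0 0 0 -1;85 0 0 0 -1;85 0 0 0 -1;85 0 0 0 -1;85 0 0 0 -1;85 0 0 0 -1;85 0 0 0 -1;85 0 0 0 -0.8",
  grip_force=60,
)

```text
t: 1.7
tcp_pos: [0.2018, -0.5913, 0.239]
tool_rot: [0.706, 0.708, 0.0, -0.0]
force: [-0.2, 0.1, -0.2]
finger_gap: 0.997
gripper_force: 0.0
```

Call:
send_rows(
  commands="85 1 .67 0 0;85 1 .67 0 0;85 1 .67 0 0;85 1 .67 0 0;85 1 .67 0 0;85 1 .67 0 0;85 1 .67 0 0;85 1 .67 0 0;85 1 .67 0 0;85 1 .67 0 0;85 1 .67 0 0;85 1 .67 0 0;85 1 .67 0 0;85 1 .67 0 0;85 1 .67 0 0;85 1 .67 0 0;85 1 .67 0 0;85 1 .67 0 0;85 1 .67 0 0;85 1 .67 0 0",
)

```text
t: 3.37
tcp_pos: [0.47, -0.1902, 0.2393]
tool_rot: [0.707, 0.707, -0.0, -0.0]
force: [-0.4, 0.0, -0.5]
finger_gap: 0.999
gripper_force: 0.0
```

Call:
send_rows(
  commands="85 1 .67 0 0;85 1 .67 0 0;85 1 .67 0 0;85 1 .67 0 0;85 1 .67 0 0;85 1 .67 0 0;85 1 .67 0 0;85 1 .67 0 0;70 .8 .65 0 -.5;60 0 0 1 0;60 0 0 1 0;60 0 0 1 0;60 0 0 1 0;60 0 0 1 0;60 0 0 1 0;60 0 0 .5 0;60 0 0 0 0",
)

```text
t: 4.78
tcp_pos: [0.5878, -0.0149, 0.1068]
tool_rot: [0.694, 0.72, -0.001, -0.002]
force: [-0.3, -0.6, -0.0]
finger_gap: 0.703
gripper_force: 0.0
```

Run:
```python
from h import *
s=readout.sense();print(s["tcp_pos"],s["tool_rot"])
d=snap("side","s1.png");t=snap("top")
a=d["img"][150:330,200:480];b=t["img"][100:280,150:430]
cv2.imwrite("pics/p1.png",np.vstack([cv2.resize(x,(800,514))[:300*2] for x in(a,)]))
```

```text
[ 0.58782159 -0.01486502  0.10680666] [ 0.69441544  0.71956888 -0.00147817 -0.00237541]
```

View pics/p1.png

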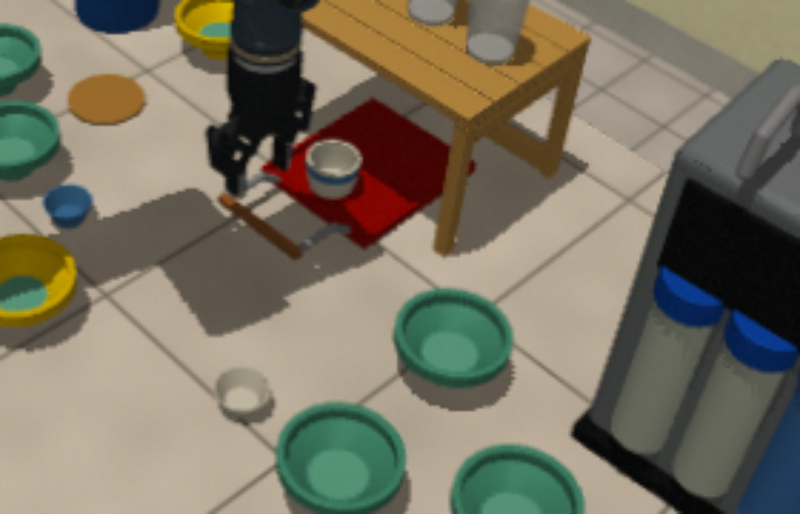

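Side view: the hand is above the bar at crop pixel (260,220). The handle and the cup are undisturbed, so I descend, grip and pull.

Call:
send_rows(
  commands="60 0 .1 1 0;60 0 0 1 0;60 0 0 1 0;60 0 0 .8 0;60 0 0 .35 0;0 0 0 0 0;0 0 0 0 0;0 0 0 0 0;0 0 0 0 0;0 0 0 0 0;0 0 0 0 0;0 0 0 0 0",
  grip_force=60,
)

```text
t: 5.88
tcp_pos: [0.5922, -0.0153, 0.0278]
tool_rot: [0.695, 0.719, 0.0, 0.001]
force: [-2.0, -0.2, 6.4]
finger_gap: 0.129
gripper_force: 60.3
```

Call:
send_rows(
  commands="0 0 -.1 0 0;0 0 -.2 0 0;0 0 -.3 0 0;0 0 -.4 0 0;0 0 -.5 0 0;0 0 -.5 0 0;0 0 -.5 0 0;0 0 -.5 0 0;0 0 -.5 0 0;0 0 -.5 0 0;0 0 -.5 0 0;0 0 -.5 0 0;0 0 -.5 0 0;0 0 -.5 0 0;0 0 -.5 0 0;0 0 -.5 0 0;0 0 -.5 0 0;0 0 -.5 0 0;0 0 -.5 0 0;0 0 -.5 0 0",
)

```text
t: 7.55
tcp_pos: [0.416, -0.0231, 0.0271]
tool_rot: [0.694, 0.72, 0.002, 0.005]
force: [5.7, -0.1, 3.5]
finger_gap: 0.125
gripper_force: 59.9
```

Call:
send_rows(
  commands="0 0 -.3 0 0;0 0 -.2 0 0;0 0 -.1 0 0;0 0 0 0 0;60 0 0 0 0;60 0 0 0 0;60 0 0 0 0;60 0 0 -1 0;60 0 0 -1 0;60 0 0 -1 0;60 0 0 -1 0;60 0 0 -1 0;60 0 0 -1 0",
)

```text
t: 8.63
tcp_pos: [0.398, -0.0213, 0.1468]
tool_rot: [0.694, 0.72, -0.001, -0.002]
force: [0.9, -0.3, -0.9]
finger_gap: 0.705
gripper_force: 0.0
```

Run:
```python
from h import *
s=readout.sense();print(s["tcp_pos"],s["tool_rot"])
d=snap("top")
a=d["img"][110:280,140:440]
cv2.imwrite("pics/p2.png",cv2.resize(a,(800,453)))
```

```text
[ 0.39796913 -0.02133967  0.14679632] [ 0.69431472  0.71966893 -0.00084398 -0.00172703]
```

View pics/p2.png

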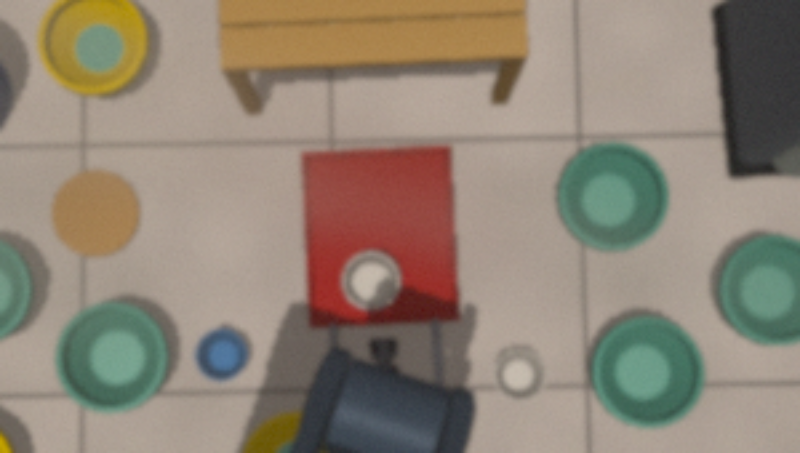

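Tray is clear of the shelf (red area at crop (380,235)), with the cup at (371,280) still standing. Next I measure the tray, cup and coaster.

```bash
cat > m.py <<'E'
from h import *
def tray(d):
    c=max([c for c in blobs(d,(0,130,40),(8,255,255)) if 200<c.mean(0)[0]<350],key=len)
    r=cv2.minAreaRect(w(d,c,.016).astype(np.float32));return r
def covers(d):
    out=[]
    for c in blobs(d,(60,28,30),(95,255,255),500):
        h=cv2.convexHull(c)[:,0];ce,r=circ(w(d,h,.057))
        out.append((ce.round(4),r.round(4)))
    return out
def coaster(d):
    for c in blobs(d,(8,60,120),(20,190,255),500):
        if abs(c.mean(0)-[175,190]).max()<40:return circ(w(d,cv2.convexHull(c)[:,0],.006))
def cup(d,u,v,z):
    x=d["img"][v-20:v+20,u-20:u+20];m=cv2.inRange(cv2.cvtColor(x,cv2.COLOR_BGR2HSV),(0,0,60),(179,110,255))
    n,l,st,ce=cv2.connectedComponentsWithStats(m);i=l[20,20]
    c=cv2.findContours((l==i).astype(np.uint8),0,1)[0][0][:,0]+[u-20,v-20]
    return circ(w(d,cv2.convexHull(c)[:,0],z)),st[i]
E
python3 - <<'E'
from m import *
d=snap("top");print(tray(d));print(covers(d));print(coaster(d));print(cup(d,279,214,.05))
E
```

```text
((0.5851836204528809, -0.017947927117347717), (0.19542062282562256, 0.1627393364906311), 0.4618475139141083)
[(array([ 0.4291, -0.3021]), np.float64(0.0599)), (array([0.4542, 0.2743]), np.float64(0.0598)), (array([0.5289, 0.4211]), np.float64(0.0594)), (array([ 0.5145, -0.4419]), np.float64(0.0601)), (array([ 0.6205, -0.2716]), np.float64(0.0595))]
(array([0.61846677, 0.30609144]), np.float64(0.050725474328767506))
((array([ 0.53306802, -0.00667799]), np.float64(0.03325458890899638)), array([  9,  10,  23,  23, 418], dtype=int32))
```

Call:
send_rows(
  commands="85 0 0 0 1;85 0 0 0 1;85 0 0 0 1;85 0 0 0 1;85 0 0 0 1;85 0 0 0 1;85 0 0 0 1;85 0 0 0 1;85 0 0 0 1;85 0 0 0 1;85 0 0 0 1;85 0 0 0 1;85 0 0 0 1;85 0 0 0 1;85 0 0 0 1;85 0 0 0 1;85 0 0 0 1;85 0 0 0 1;85 0 0 0 1;85 0 0 0 1",
)

```text
t: 10.4
tcp_pos: [0.3981, -0.0214, 0.1451]
tool_rot: [0.995, 0.103, -0.002, -0.001]
force: [1.2, -0.2, 0.0]
finger_gap: 0.993
gripper_force: 0.0
```

Call:
send_rows(
  commands="85 0 0 0 1;85 0 0 0 1;85 0 0 0 1;85 .95 -.1 0 0;85 .95 -.1 0 0;85 .95 -.1 0 0;85 .95 -.1 0 0;85 .95 -.1 0 0;85 .95 -.1 0 0;85 .95 -.1 0 0;85 .1 0 1 0;85 0 0 1 0;85 0 0 1 0;85 0 0 .2 0;85 0 0 0 0",
)

```text
t: 11.65
tcp_pos: [0.5322, -0.0073, 0.0798]
tool_rot: [1.0, 0.0, -0.003, -0.001]
force: [-0.0, 0.6, -0.2]
finger_gap: 0.993
gripper_force: 0.0
```

Run:
```python
from m import *
s=readout.sense();print(s["tcp_pos"],R.from_quat(s["tool_rot"]).as_matrix().round(3))
d=snap("top");print(coaster(d))
d=snap("side");cv2.imwrite("pics/p3.png",cv2.resize(d["img"][150:300,180:400],(800,545)))
```

```text
[ 0.53222489 -0.00734805  0.07976076] [[ 1.     0.001 -0.007]
 [ 0.001 -1.     0.002]
 [-0.007 -0.002 -1.   ]]
(array([0.61847724, 0.30591436]), np.float64(0.0508321449018899))
```

View pics/p3.png

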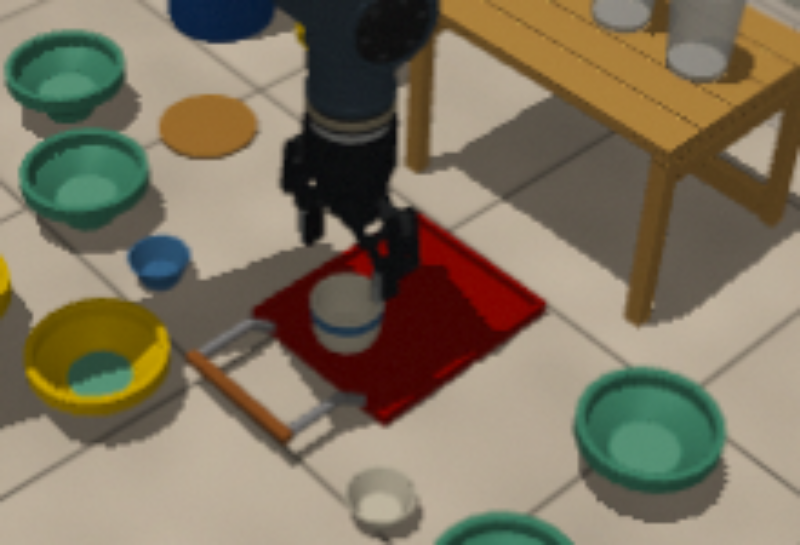

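The fingers straddle the cup (crop (347,310)), so I descend and grip gently.

Call:
send_rows(
  commands="85 0 0 1 0;85 0 0 1 0;85 0 0 .7 0;85 0 0 .2 0;85 0 0 0 0;0 0 0 0 0;0 0 0 0 0;0 0 0 0 0;0 0 0 0 0;0 0 0 0 0;0 0 0 -.3 0;0 0 0 -.7 0;0 0 0 -1 0;0 0 0 -1 0;0 0 0 -1 0;0 0 0 -1 0",
  grip_force=30,
)

```text
t: 13.08
tcp_pos: [0.5346, -0.0079, 0.1258]
tool_rot: [1.0, 0.0, 0.0, 0.0]
force: [-0.5, -0.7, -1.3]
finger_gap: 0.73
gripper_force: 33.2
```

Call:
send_rows(
  commands="0 .1 -.4 0 0;0 .2 -.8 0 0;0 .3 -1 0 0;0 .3 -1 0 0;0 .3 -1 0 0;0 .3 -1 0 0;0 .3 -1 0 0;0 .3 -1 0 0;0 .3 -1 0 0;0 .3 -1 0 0;0 .3 -1 0 0;0 .3 -1 0 0;0 .3 -1 0 0;0 .3 -1 0 0;0 .3 -1 0 0;0 .3 -1 0 0;0 .2 -.8 0 0;0 .1 -.4 0 0;0 0 0 0 0",
)

```text
t: 14.67
tcp_pos: [0.63, 0.3222, 0.1235]
tool_rot: [1.0, 0.001, -0.0, -0.0]
force: [-0.7, -0.7, -0.3]
finger_gap: 0.733
gripper_force: 33.2
```

Run:
```python
from m import *
s=readout.sense();print(s["tcp_pos"],R.from_quat(s["tool_rot"]).as_matrix().round(3))
d=snap("top");print(tray(d))
cv2.imwrite("pics/x.png",d["img"])
d=snap("side");cv2.imwrite("pics/p4.png",cv2.resize(d["img"][130:280,180:400],(800,545)))
h=cv2.cvtColor(d["img"],cv2.COLOR_BGR2HSV)
for c in blobs(d,(5,90,90),(22,200,255),150):print(c.mean(0),w(d,[c.mean(0)],.006))
```

```text
[0.63000657 0.32221734 0.12349766] [[ 1.     0.003 -0.   ]
 [ 0.003 -1.     0.   ]
 [-0.    -0.    -1.   ]]
((0.5855395197868347, -0.01716122031211853), (0.19398781657218933, 0.1644289344549179), 1.6574739217758179)
[ 13.75438596 157.0877193 ] [[0.0221692  1.05470124]]
[350.06271777 162.56794425] [[1.04248535 0.12999056]]
[ 27.6625 115.55  ] [[0.17770895 1.37029642]]
```

View pics/p4.png

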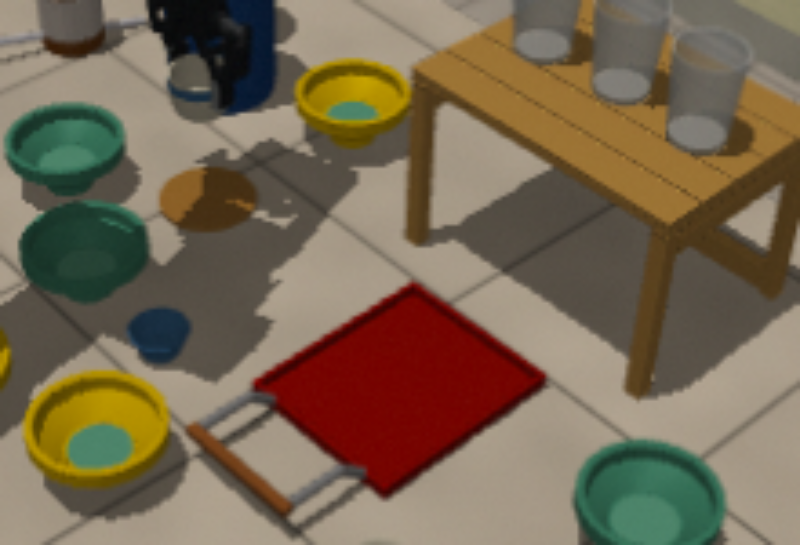

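Cup is held, at crop (195,85). The coaster is at crop (208,199), i.e. the same full-image pixel as before, so it has not moved. Place the cup.

Call:
send_rows(
  commands="0 -.3 .4 0 0;0 -.28 .41 0 0;0 0 0 1 0;0 0 0 1 0;0 0 0 1 0;0 0 0 1 0;0 0 0 .6 0;0 0 0 .2 0;0 0 0 0 0;0 0 0 0 0",
)

```text
t: 15.6
tcp_pos: [0.6196, 0.3036, 0.029]
tool_rot: [1.0, 0.0, 0.001, -0.0]
force: [0.3, 0.6, -1.2]
finger_gap: 0.73
gripper_force: 33.2
```

Call:
send_rows(
  commands="0 -.05 -.1 .1 0;0 0 0 .1 0;0 0 0 0 0",
)

```text
t: 15.85
tcp_pos: [0.6189, 0.3066, 0.0262]
tool_rot: [1.0, 0.0, 0.001, -0.0]
force: [-1.7, 1.4, 3.7]
finger_gap: 0.729
gripper_force: 33.4
```

Call:
send_rows(
  commands="0 0 0 .1 0;0 0 0 .05 0;0 0 0 0 0",
)

```text
t: 16.1
tcp_pos: [0.619, 0.3066, 0.026]
tool_rot: [1.0, 0.001, 0.001, -0.0]
force: [-4.6, -2.0, 18.4]
finger_gap: 0.729
gripper_force: 34.1
```

Call:
send_rows(
  commands="85 0 0 0 0;85 0 0 0 0;85 0 0 0 0;85 0 0 -.5 0;85 0 0 -1 0;85 0 0 -1 0;85 0 0 -1 0;85 0 0 -1 0;85 0 0 -1 0;60 -.5 -.1 -1 0;36 -1 -.1 0 0;36 -1 -.15 0 0;36 -1 -.15 0 0;36 -1 -.15 0 0;36 -1 -.15 0 0;36 -1 -.15 0 0;36 -1 -.15 0 0;36 -.5 -.15 0 0;36 -.25 -.05 0 0;36 0 0 0 0",
  grip_force=60,
)

```text
t: 17.77
tcp_pos: [0.4524, 0.3323, 0.1516]
tool_rot: [1.0, 0.001, 0.0, -0.0]
force: [0.8, 0.6, 0.1]
finger_gap: 0.422
gripper_force: 0.0
```

Run:
```python
from m import *
s=readout.sense();print(s["tcp_pos"],R.from_quat(s["tool_rot"]).as_matrix().round(3))
d=snap("top");print(coaster(d),cup(d,175,188,.05))
e=snap("side");print(proj(e,[.6185,.3059,.05]));a=cv2.resize(d["img"][150:270,100:260],(640,480));b=cv2.resize(e["img"][100:250,150:350],(640,480));cv2.imwrite("pics/p5.png",cv2.resize(np.hstack([a,b]),(800,300)))
```

```text
[0.45238852 0.3322613  0.15159728] [[ 1.     0.002  0.   ]
 [ 0.002 -1.     0.   ]
 [ 0.    -0.    -1.   ]]
None ((array([0.61866439, 0.2971719 ]), np.float64(0.08077844711828203)), array([   0,    0,   40,   40, 1406], dtype=int32))
[[235.89136932 174.95177595]]
```

View pics/p5.png

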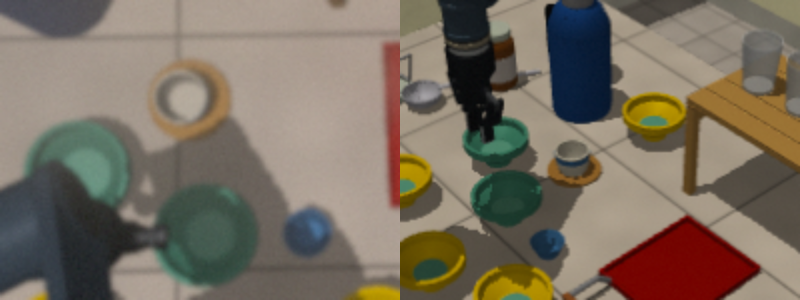

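The cup stands on the coaster: in the left crop the cup is at (180,98) and the coaster at (189,99), and the offset agrees with the height parallax. Next is the first cover.

Call:
send_rows(
  commands="36 .1 .1 1 0;36 0 0 1 0;36 0 0 1 0;36 0 0 1 0;36 0 0 .7 0;36 0 0 .25 0;36 0 0 0 0;36 0 0 0 0",
)

```text
t: 18.53
tcp_pos: [0.456, 0.3299, 0.0524]
tool_rot: [1.0, 0.0, 0.0, -0.0]
force: [0.2, -0.2, 0.2]
finger_gap: 0.423
gripper_force: 0.0
```

Call:
send_rows(
  commands="0 0 0 0 0;0 0 0 0 0;0 0 0 0 0;0 0 0 0 0;0 0 0 0 0;0 0 0 0 0",
)

```text
t: 19.03
tcp_pos: [0.4557, 0.3305, 0.0533]
tool_rot: [1.0, 0.0, 0.001, -0.001]
force: [-0.8, 1.8, 6.1]
finger_gap: 0.069
gripper_force: 61.4
```

Call:
send_rows(
  commands="0 0 0 -.2 0;0 0 0 -.5 0;0 0 0 -1 0;0 0 0 -1 0;0 0 0 -1 0;0 0 0 -.7 0;0 0 0 0 0;0 0 0 0 0",
)

```text
t: 19.7
tcp_pos: [0.4549, 0.3298, 0.1409]
tool_rot: [1.0, 0.0, 0.001, -0.0]
force: [0.3, 1.1, -2.3]
finger_gap: 0.068
gripper_force: 60.5
```

Run:
```python
from m import *
s=readout.sense();print(s["tcp_pos"],R.from_quat(s["tool_rot"]).as_matrix().round(3),s["ft_torque"])
e=snap("side");d=snap("top");print(tray(d))
for c in blobs(d,(60,28,30),(95,255,255),500):print(circ(w(d,cv2.convexHull(c)[:,0],.057+s["tcp_pos"][2]-.0533)))
cv2.imwrite("pics/p6.png",cv2.resize(e["img"][100:250,150:350],(640,480)))
```

```text
[0.45493974 0.32981123 0.14094581] [[ 1.     0.001  0.001]
 [ 0.001 -1.     0.   ]
 [ 0.001 -0.    -1.   ]] [0.04810618 0.09417645 0.00510984]
((0.5853282809257507, -0.01726917177438736), (0.19369742274284363, 0.16454441845417023), 1.5447531938552856)
(array([ 0.4297291 , -0.28232246]), np.float64(0.05568188420507282))
(array([0.45271295, 0.2711718 ]), np.float64(0.05826462867901208))
(array([0.52405803, 0.38926192]), np.float64(0.05430724063121373))
(array([ 0.50921143, -0.41226205]), np.float64(0.05596639599035659))
(array([ 0.60746308, -0.25403727]), np.float64(0.05525730665432238))
```

View pics/p6.png

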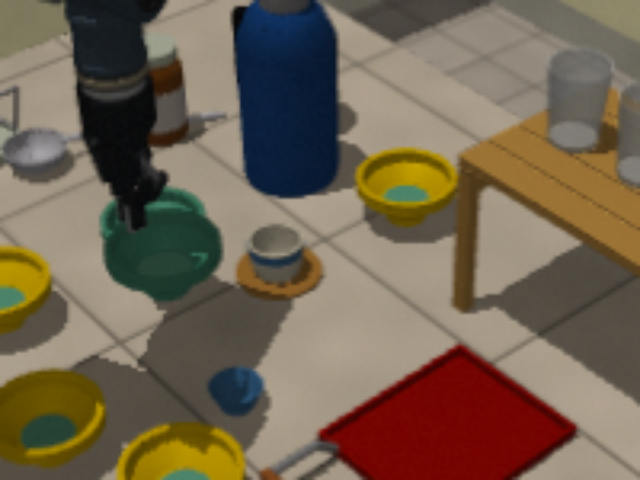

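Cover is held level (crop (160,245)), and the cup sits on the middle of the coaster at (278,262). Carry it to the tray.

Call:
send_rows(
  commands="0 .15 .3 0 0;0 .3 .65 0 0;0 .43 .97 0 0;0 .43 .97 0 0;0 .43 .97 0 0;0 .43 .97 0 0;0 .43 .97 0 0;0 .43 .97 0 0;0 .43 .97 0 0;0 .43 .97 0 0;0 .43 .97 0 0;0 .43 .97 0 0;0 .43 .97 0 0;0 .43 .97 0 0;0 .43 .97 0 0;0 .3 .65 0 0;0 .15 .3 0 0;0 0 0 0 0;0 0 0 0 0",
)

```text
t: 21.38
tcp_pos: [0.5842, 0.04, 0.1397]
tool_rot: [1.0, 0.0, -0.001, -0.0]
force: [0.5, -0.6, -2.4]
finger_gap: 0.072
gripper_force: 60.5
```

Run:
```python
from m import *
s=readout.sense();print(s["tcp_pos"])
d=snap("top")
for c in blobs(d,(60,28,30),(95,255,255),500):
  if 220<c.mean(0)[0]<340:print(circ(w(d,cv2.convexHull(c)[:,0],.057+s["tcp_pos"][2]-.0533)))
```

```text
[0.58417576 0.04001347 0.13974398]
(array([ 0.57800687, -0.02880296]), np.float64(0.047925348826142244))
```

Call:
send_rows(
  commands="0 .05 .06 1 0;0 0 0 1 0;0 0 0 1 0;0 0 0 .6 0;0 0 0 .2 0;0 0 0 .1 0;0 0 0 0 0",
)

```text
t: 22.02
tcp_pos: [0.586, 0.039, 0.0625]
tool_rot: [1.0, 0.001, 0.0, -0.0]
force: [0.5, 0.2, -1.9]
finger_gap: 0.072
gripper_force: 60.5
```

Call:
send_rows(
  commands="0 0 0 .1 0;0 0 0 .05 0;0 0 0 0 0",
)

```text
t: 22.27
tcp_pos: [0.5865, 0.0385, 0.06]
tool_rot: [1.0, 0.0, 0.001, 0.0]
force: [1.3, -0.5, -0.4]
finger_gap: 0.072
gripper_force: 60.5
```

Call:
send_rows(
  commands="0 0 0 .06 0;0 0 0 0 0;36 0 0 0 0;36 0 0 0 0;36 0 0 0 0;36 0 0 -.3 0;36 0 0 -1 0;36 0 0 -1 0;36 0 0 -1 0;36 0 0 -1 0;36 0 -.5 -.5 0;36 -.1 -.9 0 0;36 -.13 -1 0 0;36 -.13 -1 0 0;36 -.13 -1 0 0;36 -.13 -1 0 0;36 -.13 -1 0 0;36 -.13 -1 0 0;36 -.13 -1 0 0;36 -.13 -1 0 0",
)

```text
t: 23.93
tcp_pos: [0.5622, 0.2281, 0.1538]
tool_rot: [1.0, 0.0, -0.0, -0.0]
force: [-1.1, -0.8, -0.2]
finger_gap: 0.422
gripper_force: 0.0
```

Call:
send_rows(
  commands="36 -.13 -1 0 0;36 -.13 -1 0 0;36 -.13 -1 0 0;36 -.13 -1 0 0;36 -.13 -1 0 0;36 -.13 -1 0 0;36 -.13 -1 0 0;36 -.13 -1 0 0;36 -.13 -1 0 0;36 -.14 -1 0 0;36 -.2 -1 0 0;36 -.3 -1 0 0;36 -.13 -.5 0 0;36 0 0 0 0",
)

```text
t: 25.1
tcp_pos: [0.5224, 0.479, 0.1537]
tool_rot: [1.0, 0.002, -0.0, -0.0]
force: [-0.3, -0.4, -0.2]
finger_gap: 0.423
gripper_force: 0.0
```

Run:
```python
from m import *
s=readout.sense();print(s["tcp_pos"])
d=snap("top");print(tray(d),coaster(d))
for z in (.057,.063):
 for c in blobs(d,(60,28,30),(95,255,255),500): print(z,circ(w(d,cv2.convexHull(c)[:,0],z)))
```

```text
[0.52237255 0.47897668 0.15367446]
((0.5851287841796875, -0.01635126769542694), (0.19372588396072388, 0.16437795758247375), 2.129807949066162) None
0.057 (array([ 0.42909294, -0.30218577]), np.float64(0.05988423926275764))
0.057 (array([0.52944289, 0.42184682]), np.float64(0.05850382227931081))
0.057 (array([ 0.51467393, -0.44202409]), np.float64(0.06017569369344994))
0.057 (array([ 0.58455305, -0.01811902]), np.float64(0.056771451699449686))
0.057 (array([ 0.6206296 , -0.27149797]), np.float64(0.059486261060006415))
0.063 (array([ 0.42913392, -0.30083195]), np.float64(0.05959302248332788))
0.063 (array([0.52899587, 0.41967967]), np.float64(0.05821931846130451))
0.063 (array([ 0.51429873, -0.43999024]), np.float64(0.05988305957247141))
0.063 (array([ 0.58383803, -0.01814662]), np.float64(0.056495372391588056))
0.063 (array([ 0.61973914, -0.27029339]), np.float64(0.05919697964674154))
```

Call:
send_rows(
  commands="36 .35 .08 1 0;36 0 0 1 0;36 0 0 1 0;36 0 0 1 0;36 0 0 .7 0;36 0 0 .22 0;36 0 0 0 0;0 0 0 0 0;0 0 0 0 0;0 0 0 0 0;0 0 0 0 0;0 0 0 0 0;0 0 0 0 0",
)

```text
t: 26.23
tcp_pos: [0.5322, 0.4759, 0.0572]
tool_rot: [1.0, 0.0, 0.002, -0.001]
force: [1.6, 1.2, 3.4]
finger_gap: 0.067
gripper_force: 59.6
```

Call:
send_rows(
  commands="0 0 0 -.2 0;0 0 0 -.5 0;0 0 0 -1 0;0 0 0 -1 0;0 0 0 -1 0;0 0 0 -1 0;0 0 0 -.8 0;0 0 0 0 0",
)

```text
t: 26.9
tcp_pos: [0.5325, 0.4759, 0.1702]
tool_rot: [1.0, 0.0, 0.003, -0.002]
force: [0.8, 0.8, -0.4]
finger_gap: 0.069
gripper_force: 59.1
```

Call:
send_rows(
  commands="0 0 0 0 0;0 0 0 0 0",
)

```text
t: 27.07
tcp_pos: [0.53, 0.4742, 0.1645]
tool_rot: [1.0, 0.0, -0.001, 0.001]
force: [-0.3, -0.2, -1.1]
finger_gap: 0.07
gripper_force: 59.0
```

Run:
```python
from m import *
s=readout.sense();print(s["tcp_pos"],s["force"])
e=snap("side")
for c in blobs(e,(60,28,30),(95,255,255),300):print(c.mean(0),len(c))
print(proj(e,[.531,.42,.03]),proj(e,[.531,.42,.14]))
```

```text
[0.52997825 0.47416606 0.16452782] [-0.34483687 -0.16608242 -1.07900799]
[380.704 326.336] 125
[318.78861789 310.75609756] 123
[357.93577982 268.0733945 ] 109
[289.64583333 225.17708333] 96
[194.6627907 146.1744186] 86
[[198.47998657 174.23534957]] [[195.44424124 149.397586  ]]
```

Call:
send_rows(
  commands="0 .04 .3 0 0;0 .1 .7 0 0;0 .13 1 0 0;0 .13 1 0 0;0 .13 1 0 0;0 .13 1 0 0;0 .13 1 0 0;0 .13 1 0 0;0 .13 1 0 0;0 .13 1 0 0;0 .13 1 0 0;0 .13 1 0 0;0 .13 1 0 0;0 .13 1 0 0;0 .13 1 0 0;0 .13 1 0 0;0 .13 1 0 0;0 .13 1 0 0;0 .13 1 0 0;0 .13 1 0 0",
)

```text
t: 28.78
tcp_pos: [0.5799, 0.0928, 0.1651]
tool_rot: [1.0, 0.0, -0.001, 0.0]
force: [-0.1, 0.5, -1.8]
finger_gap: 0.072
gripper_force: 59.1
```

Call:
send_rows(
  commands="0 .13 1 0 0;0 .13 .9 0 0;0 .1 .6 0 0;0 0 .3 0 0;0 0 0 0 0;0 0 0 0 0",
)

```text
t: 29.28
tcp_pos: [0.5876, 0.039, 0.1655]
tool_rot: [1.0, -0.0, -0.0, -0.0]
force: [-0.2, -0.7, -1.0]
finger_gap: 0.068
gripper_force: 59.1
```

Call:
send_rows(
  commands="0 -.04 .02 1 0;0 0 0 1 0;0 0 0 1 0;0 0 0 .5 0;0 0 0 .2 0;0 0 0 .1 0;0 0 0 0 0",
)

```text
t: 29.87
tcp_pos: [0.5876, 0.039, 0.0899]
tool_rot: [1.0, 0.001, 0.0, -0.0]
force: [0.6, -0.0, -1.3]
finger_gap: 0.07
gripper_force: 59.1
```

Call:
send_rows(
  commands="0 0 0 .1 0;0 0 0 .05 0;0 0 0 0 0",
)

```text
t: 30.12
tcp_pos: [0.588, 0.0386, 0.0875]
tool_rot: [1.0, 0.0, 0.001, 0.0]
force: [0.3, -0.7, -0.8]
finger_gap: 0.068
gripper_force: 59.1
```

Call:
send_rows(
  commands="0 0 0 .05 0;0 0 0 .05 0;0 0 0 0 0",
)

```text
t: 30.37
tcp_pos: [0.5883, 0.0394, 0.0866]
tool_rot: [1.0, 0.0, 0.001, -0.001]
force: [-0.7, 3.5, 8.3]
finger_gap: 0.068
gripper_force: 60.2
```

Call:
send_rows(
  commands="36 0 0 0 0;36 0 0 0 0;36 0 0 0 0;36 0 0 -.3 0;36 0 0 -1 0;36 0 0 -1 0;36 0 0 -1 0;36 -.3 .5 -.9 0;36 -.5 .9 0 0;36 -.55 1 0 0;36 -.55 1 0 0;36 -.55 1 0 0;36 -.55 1 0 0;36 -.55 1 0 0;36 -.55 1 0 0;36 -.55 1 0 0;36 -.55 1 0 0;36 -.55 1 0 0;36 -.55 1 0 0;36 -.55 1 0 0",
)

```text
t: 32.03
tcp_pos: [0.4498, -0.2106, 0.169]
tool_rot: [1.0, 0.0, 0.0, 0.0]
force: [0.9, -0.0, 0.4]
finger_gap: 0.421
gripper_force: 0.0
```

Call:
send_rows(
  commands="36 -.55 1 0 0;36 -.4 .8 0 0;36 0 0 0 0;36 0 0 0 0",
)

```text
t: 32.37
tcp_pos: [0.4312, -0.2463, 0.1689]
tool_rot: [1.0, -0.001, 0.0, -0.0]
force: [0.1, -0.3, 0.7]
finger_gap: 0.421
gripper_force: 0.0
```

Run:
```python
from m import *
s=readout.sense();print(s["tcp_pos"])
d=snap("top");e=snap("side");print(tray(d),coaster(d))
for c in blobs(d,(60,28,30),(95,255,255),500):
  print(circ(w(d,cv2.convexHull(c)[:,0],.087 if 220<c.mean(0)[0]<340 else .057)))
a=cv2.resize(d["img"][150:270,200:360],(640,480));b=cv2.resize(e["img"][120:270,200:400],(640,480));cv2.imwrite("pics/p7.png",cv2.resize(np.hstack([a,b]),(800,300)))
```

```text
[ 0.43118527 -0.24633967  0.1689136 ]
((0.5517285466194153, -0.018546387553215027), (0.16201098263263702, 0.12941034138202667), 89.05189514160156) None
(array([ 0.51468545, -0.44170372]), np.float64(0.0601993187128187))
(array([ 0.58366659, -0.01818135]), np.float64(0.057449944251489776))
(array([ 0.62036832, -0.27145336]), np.float64(0.05965022580260712))
```

View pics/p7.png

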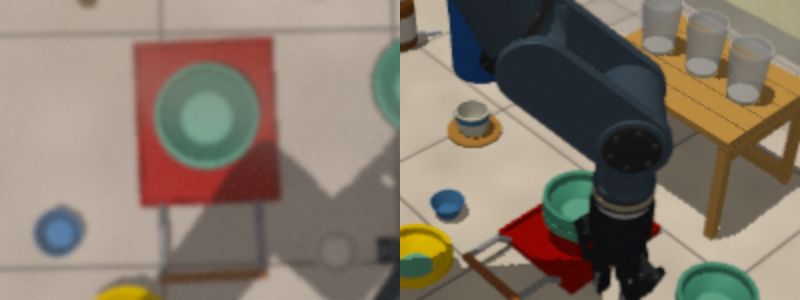

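Two covers are nested on the tray's middle (left crop (207,115)), and the cup is fine on its coaster. Third cover next.

Call:
send_rows(
  commands="36 0 0 1 0;36 0 0 1 0;36 0 0 1 0;36 0 0 1 0;36 0 0 1 0;36 0 0 .5 0;36 0 0 .2 0;36 0 0 0 0;0 0 0 0 0;0 0 0 0 0;0 0 0 0 0;0 0 0 0 0;0 0 0 0 0",
)

```text
t: 33.55
tcp_pos: [0.432, -0.2458, 0.0555]
tool_rot: [1.0, 0.0, 0.001, 0.0]
force: [1.4, 1.6, 4.5]
finger_gap: 0.075
gripper_force: 58.1
```

Call:
send_rows(
  commands="0 0 0 0 0;0 0 0 -.2 0;0 0 0 -.5 0;0 0 0 -1 0;0 0 0 -1 0;0 0 0 -1 0;0 0 0 -1 0;0 0 0 -1 0;0 0 0 -.8 0;0 0 0 0 0;0 0 0 0 0",
)

```text
t: 34.47
tcp_pos: [0.4316, -0.2458, 0.1856]
tool_rot: [1.0, 0.0, 0.001, 0.001]
force: [0.2, 0.0, -1.2]
finger_gap: 0.078
gripper_force: 58.0
```

```bash
cat > s.py <<'E'
from m import *
s=readout.sense();print(s["tcp_pos"],s["force"])
e=snap("side")
for c in blobs(e,(60,28,30),(95,255,255),300):print(c.mean(0).round(),len(c))
p=s["tcp_pos"];print("expect held",proj(e,[p[0],p[1]-.056,p[2]-.025]))
E
python3 s.py
```

```text
[ 0.43162482 -0.24580263  0.18559342] [ 0.16471882  0.00465919 -1.17871366]
[381. 326.] 125
[337. 274.] 202
[284. 222.] 96
expect held [[322.32583866 283.43997699]]
```

Call:
send_rows(
  commands="0 .16 -.3 0 0;0 .38 -.7 0 0;0 .55 -1 0 0;0 .55 -1 0 0;0 .55 -1 0 0;0 .55 -1 0 0;0 .55 -1 0 0;0 .55 -1 0 0;0 .55 -1 0 0;0 .55 -1 0 0;0 .55 -1 0 0;0 .55 -1 0 0;0 .55 -1 0 0;0 .55 -1 0 0;0 .4 -.7 0 0;0 .2 -.4 0 0;0 .08 -.14 0 0;0 0 0 0 0;0 0 0 0 0",
)

```text
t: 36.1
tcp_pos: [0.5869, 0.0389, 0.184]
tool_rot: [1.0, 0.0, -0.001, 0.0]
force: [-0.8, 0.7, -1.4]
finger_gap: 0.075
gripper_force: 58.0
```

Call:
send_rows(
  commands="0 0 0 .7 0;0 0 0 1 0;0 0 0 1 0;0 0 0 .6 0;0 0 0 .2 0;0 0 0 0 0;0 0 0 0 0",
)

```text
t: 36.68
tcp_pos: [0.5879, 0.0386, 0.1151]
tool_rot: [1.0, -0.0, 0.0, 0.0]
force: [0.5, -0.2, -0.1]
finger_gap: 0.078
gripper_force: 58.1
```

Call:
send_rows(
  commands="0 0 0 .1 0;0 0 0 .1 0;0 0 0 0 0",
)

```text
t: 36.93
tcp_pos: [0.5879, 0.0392, 0.1112]
tool_rot: [1.0, 0.0, 0.0, 0.0]
force: [0.4, -0.2, -0.5]
finger_gap: 0.079
gripper_force: 58.0
```

Call:
send_rows(
  commands="0 0 0 .05 0;0 0 0 0 0;0 0 0 0 0",
)

```text
t: 37.18
tcp_pos: [0.588, 0.0394, 0.11]
tool_rot: [1.0, 0.0, 0.0, 0.0]
force: [-0.2, 0.4, -1.1]
finger_gap: 0.073
gripper_force: 58.1
```

Call:
send_rows(
  commands="0 0 0 .05 0;0 0 0 .05 0;0 0 0 0 0",
)

```text
t: 37.43
tcp_pos: [0.5883, 0.0405, 0.109]
tool_rot: [1.0, 0.0, 0.001, -0.001]
force: [-1.0, 3.3, 8.4]
finger_gap: 0.079
gripper_force: 59.2
```

Call:
send_rows(
  commands="36 0 0 0 0;36 0 0 0 0;36 0 0 0 0;36 0 0 -.3 0;36 0 0 -1 0;36 0 0 -1 0;36 0 0 -1 0;36 .1 .4 -.5 0;36 .13 .8 0 0;36 .13 1 0 0;36 .13 1 0 0;36 .13 1 0 0;36 .13 1 0 0;36 .13 1 0 0;36 .13 1 0 0;36 .13 1 0 0;36 .13 1 0 0;36 .13 1 0 0;36 .13 1 0 0;36 .13 1 0 0",
)

```text
t: 39.1
tcp_pos: [0.6207, -0.2064, 0.1833]
tool_rot: [1.0, 0.0, -0.0, -0.0]
force: [0.5, 0.0, -0.2]
finger_gap: 0.422
gripper_force: 0.0
```

Call:
send_rows(
  commands="36 .04 .5 0 0;36 0 .1 0 0;36 0 0 0 0",
)

```text
t: 39.35
tcp_pos: [0.6214, -0.2172, 0.1833]
tool_rot: [1.0, -0.0, -0.0, -0.0]
force: [0.3, 0.5, -0.3]
finger_gap: 0.421
gripper_force: 0.0
```

Run:
```python
from m import *
s=readout.sense();print(s["tcp_pos"])
d=snap("top");print(coaster(d))
for c in blobs(d,(60,28,30),(95,255,255),500):
  print(circ(w(d,cv2.convexHull(c)[:,0],.111 if 220<c.mean(0)[0]<340 else .057)))
```

```text
[ 0.62142122 -0.21716241  0.18332519]
None
(array([ 0.51491295, -0.44181566]), np.float64(0.06006844775746215))
(array([ 0.58448043, -0.0174261 ]), np.float64(0.05825962072315063))
```

Call:
send_rows(
  commands="36 0 -.07 1 0;36 0 0 1 0;36 0 0 1 0;36 0 0 1 0;36 0 0 1 0;36 0 0 1 0;36 0 0 .3 0;36 0 0 .1 0;36 0 0 0 0;0 0 0 0 0;0 0 0 0 0;0 0 0 0 0;0 0 0 0 0;0 0 0 0 0;0 0 0 0 0",
)

```text
t: 40.65
tcp_pos: [0.6225, -0.2152, 0.0569]
tool_rot: [1.0, 0.0, 0.001, 0.0]
force: [0.5, 1.8, 5.5]
finger_gap: 0.07
gripper_force: 58.1
```

Call:
send_rows(
  commands="0 0 0 -.2 0;0 0 0 -.5 0;0 0 0 -1 0;0 0 0 -1 0;0 0 0 -1 0;0 0 0 -1 0;0 0 0 -1 0;0 0 0 -1 0;0 0 0 -.8 0;0 0 0 0 0;0 0 0 0 0",
)

```text
t: 41.57
tcp_pos: [0.6221, -0.2155, 0.2066]
tool_rot: [1.0, 0.0, 0.001, 0.0]
force: [-0.0, -0.2, -1.4]
finger_gap: 0.069
gripper_force: 57.7
```

```bash
python3 s.py
```

```text
[ 0.62207906 -0.21546209  0.20655916] [-0.03865934 -0.1595525  -1.44723668]
[381. 326.] 125
[365. 231.] 119
[290. 219.] 121
expect held [[364.57525991 235.46241501]]
```

Call:
send_rows(
  commands="0 -.04 -.3 0 0;0 -.1 -.7 0 0;0 -.13 -1 0 0;0 -.13 -1 0 0;0 -.13 -1 0 0;0 -.13 -1 0 0;0 -.13 -1 0 0;0 -.13 -1 0 0;0 -.13 -1 0 0;0 -.13 -1 0 0;0 -.13 -1 0 0;0 -.13 -1 0 0;0 -.13 -.9 0 0;0 -.08 -.6 0 0;0 -.05 -.25 0 0;0 0 0 0 0;0 0 0 .7 0;0 0 0 1 0;0 0 0 1 0;0 0 0 .5 0",
)

```text
t: 43.28
tcp_pos: [0.5866, 0.0388, 0.1395]
tool_rot: [1.0, -0.0, -0.002, -0.0]
force: [-0.2, 0.5, -2.3]
finger_gap: 0.069
gripper_force: 57.8
```

Call:
send_rows(
  commands="0 0 0 0 0;0 0 0 0 0",
)

```text
t: 43.45
tcp_pos: [0.5877, 0.0391, 0.1413]
tool_rot: [1.0, -0.0, -0.001, 0.0]
force: [-1.0, -0.7, -1.9]
finger_gap: 0.07
gripper_force: 57.8
```

Call:
send_rows(
  commands="0 0 0 .15 0;0 0 0 .1 0;0 0 0 0 0;0 0 0 0 0",
)

```text
t: 43.78
tcp_pos: [0.588, 0.0397, 0.1373]
tool_rot: [1.0, 0.0, 0.001, 0.0]
force: [-0.2, 0.3, -1.3]
finger_gap: 0.066
gripper_force: 57.7
```

Call:
send_rows(
  commands="0 0 0 .08 0;0 0 0 0 0;0 0 0 0 0",
)

```text
t: 44.03
tcp_pos: [0.5882, 0.04, 0.1356]
tool_rot: [1.0, 0.0, 0.001, -0.0]
force: [0.8, 1.2, 0.6]
finger_gap: 0.073
gripper_force: 57.8
```

Call:
send_rows(
  commands="0 0 0 .06 0;0 0 0 .03 0;0 0 0 0 0",
)

```text
t: 44.28
tcp_pos: [0.5885, 0.0408, 0.1349]
tool_rot: [1.0, 0.0, 0.001, -0.001]
force: [-0.9, 4.2, 7.3]
finger_gap: 0.072
gripper_force: 58.9
```

Call:
send_rows(
  commands="36 0 0 0 0;36 0 0 0 0;36 0 0 0 0;36 0 0 -.3 0;36 0 0 -1 0;36 0 0 -1 0;36 -.1 .4 -.7 0;36 -.17 .8 0 0;36 -.17 1 0 0;36 -.17 1 0 0;36 -.17 1 0 0;36 -.17 1 0 0;36 -.17 1 0 0;36 -.17 1 0 0;36 -.17 1 0 0;36 -.17 1 0 0;36 -.17 1 0 0;36 -.17 1 0 0;36 -.17 1 0 0;36 -.17 1 0 0",
)

```text
t: 45.95
tcp_pos: [0.5413, -0.2254, 0.1935]
tool_rot: [1.0, 0.0, -0.0, 0.0]
force: [0.5, -0.6, 0.7]
finger_gap: 0.424
gripper_force: 0.0
```

Call:
send_rows(
  commands="36 -.17 1 0 0;36 -.17 1 0 0;36 -.17 1 0 0;36 -.17 1 0 0;36 -.17 1 0 0;36 -.17 1 0 0;36 -.17 1 .5 0;36 -.13 .8 1 0;36 0 .25 1 0;36 0 0 1 0;36 0 0 0 0;36 0 0 0 0",
)

```text
t: 46.95
tcp_pos: [0.5146, -0.3848, 0.1223]
tool_rot: [1.0, 0.0, -0.001, -0.001]
force: [0.6, 0.4, -0.6]
finger_gap: 0.421
gripper_force: 0.0
```

Run:
```python
from m import *
s=readout.sense();print(s["tcp_pos"])
d=snap("top");print(coaster(d))
for c in blobs(d,(60,28,30),(95,255,255),500):
  print(circ(w(d,cv2.convexHull(c)[:,0],.135 if 220<c.mean(0)[0]<340 else .057)))
```

```text
[ 0.51455209 -0.38479888  0.12233062]
None
(array([ 0.58430817, -0.01720483]), np.float64(0.05933769093028222))
```

Call:
send_rows(
  commands="36 .08 .05 1 0;36 0 0 1 0;36 0 0 1 0;36 0 0 .3 0;36 0 0 .05 0;36 0 0 0 0;36 0 0 0 0;0 0 0 0 0;0 0 0 0 0;0 0 0 0 0;0 0 0 0 0;0 0 0 0 0;0 0 0 0 0",
)

```text
t: 48.08
tcp_pos: [0.5173, -0.3863, 0.0571]
tool_rot: [1.0, 0.0, 0.0, 0.0]
force: [0.2, 2.4, 5.6]
finger_gap: 0.068
gripper_force: 59.7
```

Call:
send_rows(
  commands="0 0 0 -.2 0;0 0 0 -.5 0;0 0 0 -1 0;0 0 0 -1 0;0 0 0 -1 0;0 0 0 -1 0;0 0 0 -1 0;0 0 0 -1 0;0 0 0 -1 0;0 0 0 -.8 0;0 0 0 0 0;0 0 0 0 0",
)

```text
t: 49.08
tcp_pos: [0.5171, -0.3865, 0.2271]
tool_rot: [1.0, 0.0, 0.001, 0.001]
force: [0.5, 0.6, -1.7]
finger_gap: 0.069
gripper_force: 58.9
```

```bash
python3 s.py
```

```text
[ 0.51710526 -0.38645083  0.22710962] [ 0.45566046  0.58770354 -1.68395607]
[393. 285.] 140
[290. 216.] 133
expect held [[391.61173803 288.90268685]]
```

Call:
send_rows(
  commands="0 .05 -.3 0 0;0 .12 -.7 0 0;0 .17 -1 0 0;0 .17 -1 0 0;0 .17 -1 0 0;0 .17 -1 0 0;0 .17 -1 0 0;0 .17 -1 0 0;0 .17 -1 0 0;0 .17 -1 0 0;0 .17 -1 0 0;0 .17 -1 0 0;0 .17 -1 0 0;0 .17 -1 0 0;0 .17 -1 0 0;0 .17 -1 0 0;0 .17 -1 0 0;0 .17 -1 0 0;0 .17 -1 0 0;0 .17 -1 0 0",
)

```text
t: 50.8
tcp_pos: [0.5801, -0.0038, 0.2251]
tool_rot: [1.0, 0.001, -0.001, -0.001]
force: [0.3, 0.1, -1.7]
finger_gap: 0.063
gripper_force: 59.0
```

Call:
send_rows(
  commands="0 .15 -.9 0 0;0 .1 -.6 0 0;0 .07 -.5 0 0;0 .05 -.3 0 0;0 0 0 0 0;0 0 0 .6 0;0 0 0 1 0;0 0 0 1 0;0 0 0 .3 0;0 0 0 0 0;0 0 0 0 0",
)

```text
t: 51.72
tcp_pos: [0.5889, 0.0391, 0.1684]
tool_rot: [1.0, -0.0, -0.0, 0.0]
force: [0.1, -0.3, -0.4]
finger_gap: 0.068
gripper_force: 59.0
```

Call:
send_rows(
  commands="0 -.02 0 .2 0;0 0 0 .15 0;0 0 0 0 0;0 0 0 0 0",
)

```text
t: 52.05
tcp_pos: [0.5884, 0.0397, 0.1617]
tool_rot: [1.0, 0.0, 0.0, 0.0]
force: [0.7, -0.6, -1.9]
finger_gap: 0.068
gripper_force: 58.9
```

Call:
send_rows(
  commands="0 0 0 .1 0;0 0 0 0 0;0 0 0 0 0",
)

```text
t: 52.3
tcp_pos: [0.5889, 0.04, 0.1599]
tool_rot: [1.0, 0.0, 0.001, -0.0]
force: [0.4, 1.8, 1.0]
finger_gap: 0.067
gripper_force: 59.3
```

Call:
send_rows(
  commands="0 0 0 .06 0;0 0 0 0 0;36 0 0 0 0;36 0 0 0 0;36 0 0 0 0;36 0 0 -.3 0;36 0 0 -1 0;36 0 0 -1 0;36 0 0 -1 0;36 -.5 .1 -.8 0;60 -1 .32 0 0;60 -1 .32 0 0;60 -1 .32 0 0;60 -1 .32 0 0;60 -1 .32 0 0;60 -1 .32 0 0;60 -1 .32 0 0;60 -1 .32 0 0;60 -1 .32 0 0;60 -.2 .1 0 0",
)

```text
t: 53.97
tcp_pos: [0.3908, -0.0218, 0.24]
tool_rot: [1.0, -0.0, -0.002, -0.0]
force: [-1.7, -0.2, 0.1]
finger_gap: 0.701
gripper_force: 0.0
```

Call:
send_rows(
  commands="60 0 0 0 -1;60 0 0 0 -1;60 0 0 0 -1;60 0 0 0 -1;60 0 0 0 -1;60 0 0 0 -1;60 0 0 0 -1;60 0 0 0 -1;60 0 0 0 -1;60 0 0 0 -1;60 0 0 0 -1;60 0 0 0 -1;60 0 0 0 -1;60 0 0 0 -1;60 0 0 0 -1;60 0 0 0 -1;60 0 0 0 -1;60 0 0 0 -1;60 0 0 0 -1;60 0 0 0 -1",
)

```text
t: 55.63
tcp_pos: [0.3954, -0.0222, 0.2404]
tool_rot: [0.765, 0.644, 0.0, 0.001]
force: [1.0, -0.6, -0.3]
finger_gap: 0.704
gripper_force: 0.0
```

Call:
send_rows(
  commands="60 0 0 0 -1;60 0 0 0 -1;60 0 0 0 -1;60 0 0 0 0",
)

```text
t: 55.97
tcp_pos: [0.3953, -0.0222, 0.2404]
tool_rot: [0.694, 0.72, 0.0, 0.001]
force: [0.5, -0.2, -0.4]
finger_gap: 0.702
gripper_force: 0.0
```

Run:
```python
from m import *
s=readout.sense();print(s["tcp_pos"],R.from_quat(s["tool_rot"]).as_matrix().round(3))
d=snap("top");e=snap("side");print(coaster(d))
for c in blobs(d,(60,28,30),(95,255,255),500):
  print(circ(w(d,cv2.convexHull(c)[:,0],.159)))
for c in blobs(d,(0,130,40),(8,255,255),50):
  P=w(d,c,.016);print("red",P.min(0),P.max(0))
a=cv2.resize(d["img"][120:270,180:380],(640,480));b=cv2.resize(e["img"][120:270,200:400],(640,480));cv2.imwrite("pics/p8.png",cv2.resize(np.hstack([a,b]),(800,300)))
```

```text
[ 0.39533754 -0.02219847  0.24040315] [[-0.037  0.999  0.001]
 [ 0.999  0.037 -0.   ]
 [-0.     0.001 -1.   ]]
None
(array([ 0.58265501, -0.01756001]), np.float64(0.059558525873329375))
red [ 0.48737331 -0.09961523] [0.59655757 0.06274024]
red [0.63887774 0.00632871] [0.68089321 0.06095444]
red [ 0.62724747 -0.09558553] [ 0.68296198 -0.0388753 ]
```

View pics/p8.png

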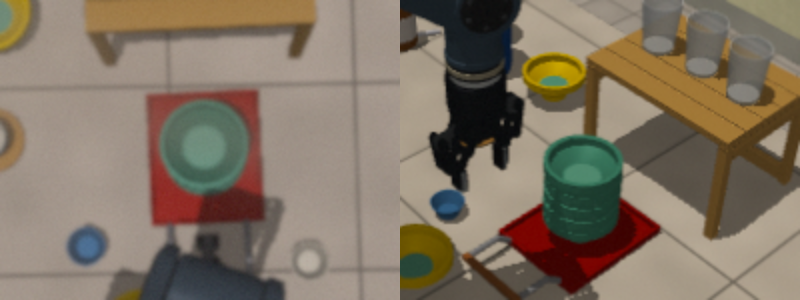

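All five covers are nested in a straight pile (right crop (582,190)), and the hand is above the bar. Next I grip the handle and push the tray home gently.

Call:
send_rows(
  commands="60 0 .1 1 0;60 0 0 1 0;60 0 0 1 0;60 0 0 1 0;60 0 0 1 0;60 0 0 1 0;60 0 0 1 0;60 0 0 1 0;60 0 0 1 0;60 0 0 1 0;60 0 0 .4 0;60 0 0 .15 0;60 0 0 0 0;0 0 0 0 0;0 0 0 0 0;0 0 0 0 0;0 0 0 0 0;0 0 0 0 0;0 0 0 0 0;0 0 0 0 0",
)

```text
t: 57.73
tcp_pos: [0.4013, -0.0234, 0.0304]
tool_rot: [0.694, 0.72, 0.003, 0.005]
force: [4.9, 1.0, 4.9]
finger_gap: 0.123
gripper_force: 61.5
```

Call:
send_rows(
  commands="0 0 .05 0 0;0 0 .1 0 0;0 0 .15 0 0;0 0 .2 0 0;0 0 .25 0 0;0 0 .3 0 0;0 0 .35 0 0;0 0 .35 0 0;0 0 .35 0 0;0 0 .35 0 0;0 0 .35 0 0;0 0 .35 0 0;0 0 .35 0 0;0 0 .35 0 0;0 0 .35 0 0;0 0 .35 0 0;0 0 .35 0 0;0 0 .25 0 0;0 0 .15 0 0;0 0 .05 0 0",
)

```text
t: 59.4
tcp_pos: [0.4877, -0.0145, 0.0302]
tool_rot: [0.693, 0.72, -0.009, -0.014]
force: [-23.9, -1.4, 26.5]
finger_gap: 0.122
gripper_force: 64.3
```

Run:
```python
from m import *
s=readout.sense();print(s["tcp_pos"],s["force"])
d=snap("top");e=snap("side")
b=cv2.resize(e["img"][120:270,200:400],(640,480));cv2.imwrite("pics/p9.png",b)
```

```text
[ 0.4876979  -0.01447907  0.03016928] [-23.88189118  -1.44324035  26.47516019]
```

View pics/p9.png

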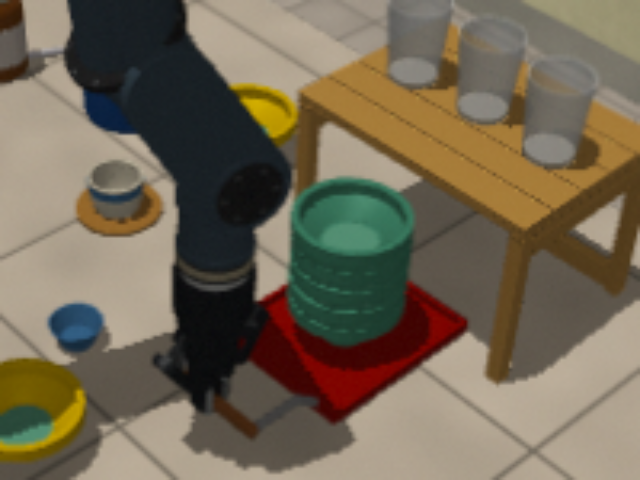

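The pile is upright with the tray on its way, but the hand presses down with 26 N. I ease up a little before going on.

Call:
send_rows(
  commands="0 0 0 -.1 0;0 0 0 -.05 0;0 0 0 0 0;0 0 0 0 0",
)

```text
t: 59.83
tcp_pos: [0.5001, -0.0173, 0.0317]
tool_rot: [0.694, 0.72, -0.002, -0.003]
force: [-5.1, 0.7, -4.9]
finger_gap: 0.12
gripper_force: 60.7
```

Call:
send_rows(
  commands="0 0 .05 0 0;0 0 .1 0 0;0 0 .15 0 0;0 0 .2 0 0;0 0 .25 0 0;0 0 .25 0 0;0 0 .25 0 0;0 0 .25 0 0;0 0 .25 0 0;0 0 .25 0 0;0 0 .25 0 0;0 0 .25 0 0;0 0 .2 0 0;0 0 .15 0 0;0 0 .1 0 0;0 0 .05 0 0",
)

```text
t: 61.17
tcp_pos: [0.562, -0.0157, 0.0315]
tool_rot: [0.694, 0.72, -0.001, -0.001]
force: [-4.9, 0.2, -4.0]
finger_gap: 0.117
gripper_force: 60.6
```

Call:
send_rows(
  commands="0 0 0 0 0;0 0 0 0 0;0 0 0 0 0",
)

```text
t: 61.42
tcp_pos: [0.5624, -0.0158, 0.0319]
tool_rot: [0.694, 0.72, -0.0, -0.001]
force: [-4.8, 0.6, -4.5]
finger_gap: 0.12
gripper_force: 60.6
```

Run:
```python
from m import *
s=readout.sense();print(s["tcp_pos"],s["force"])
d=snap("top");e=snap("side")
a=cv2.resize(d["img"][40:190,180:380],(640,480));b=cv2.resize(e["img"][120:270,250:450],(640,480));cv2.imwrite("pics/p10.png",cv2.resize(np.hstack([a,b]),(800,300)))
```

```text
[ 0.56240534 -0.01576657  0.03188043] [-4.77768239  0.64077904 -4.49152199]
```

View pics/p10.png

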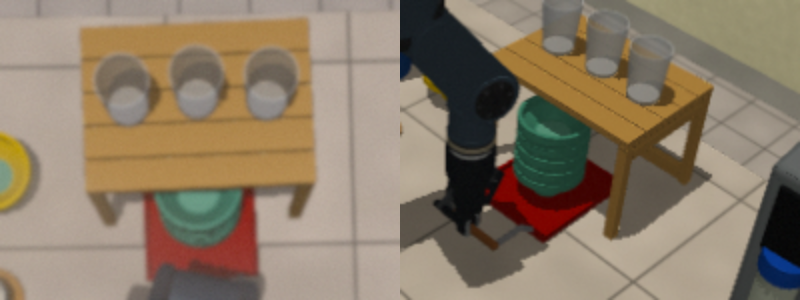

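The pile is going in centred under the board with clearance. Continue.

Call:
send_rows(
  commands="0 0 .05 0 0;0 0 .1 0 0;0 0 .15 0 0;0 0 .2 0 0;0 0 .25 0 0;0 0 .25 0 0;0 0 .25 0 0;0 0 .25 0 0;0 0 .25 0 0;0 0 .25 0 0;0 0 .25 0 0;0 0 .25 0 0;0 0 .25 0 0;0 0 .25 0 0;0 0 .25 0 0;0 0 .2 0 0;0 0 .15 0 0;0 0 .1 0 0;0 0 .05 0 0;0 0 0 0 0",
)

```text
t: 63.18
tcp_pos: [0.6383, -0.0133, 0.032]
tool_rot: [0.694, 0.72, 0.0, 0.0]
force: [-3.7, 0.5, -4.5]
finger_gap: 0.118
gripper_force: 60.5
```

Call:
send_rows(
  commands="0 0 .05 0 0;0 0 .05 0 0;0 0 .05 0 0;0 0 0 0 0;0 0 0 0 0",
)

```text
t: 63.6
tcp_pos: [0.641, -0.0132, 0.0321]
tool_rot: [0.694, 0.72, -0.0, -0.0]
force: [-4.2, -0.5, -5.2]
finger_gap: 0.125
gripper_force: 60.5
```

Call:
send_rows(
  commands="0 0 .05 0 0;0 0 .05 0 0;0 0 .05 0 0;0 0 .05 0 0;0 0 0 0 0;0 0 0 0 0",
)

```text
t: 64.1
tcp_pos: [0.6452, -0.0131, 0.0321]
tool_rot: [0.694, 0.72, 0.0, 0.0]
force: [-4.8, -0.0, -5.1]
finger_gap: 0.122
gripper_force: 60.5
```

Call:
send_rows(
  commands="0 0 .05 0 0;0 0 .05 0 0;0 0 .05 0 0;0 0 0 0 0;0 0 0 0 0",
)

```text
t: 64.52
tcp_pos: [0.6483, -0.0129, 0.0321]
tool_rot: [0.694, 0.72, 0.0, 0.0]
force: [-4.5, -0.6, -4.7]
finger_gap: 0.121
gripper_force: 60.5
```

Call:
send_rows(
  commands="0 0 .05 0 0;0 0 .05 0 0;0 0 .05 0 0;0 0 0 0 0;0 0 0 0 0",
)

```text
t: 64.93
tcp_pos: [0.6513, -0.0128, 0.0321]
tool_rot: [0.694, 0.72, 0.0, 0.0]
force: [-4.7, -0.8, -5.3]
finger_gap: 0.121
gripper_force: 60.5
```

Call:
send_rows(
  commands="0 0 .05 0 0;0 0 .05 0 0;0 0 0 0 0;0 0 0 0 0",
)

```text
t: 65.27
tcp_pos: [0.6529, -0.0127, 0.032]
tool_rot: [0.694, 0.72, -0.0, -0.0]
force: [-4.6, 0.1, -4.0]
finger_gap: 0.121
gripper_force: 60.6
```

Call:
send_rows(
  commands="0 0 .05 0 0;0 0 .05 0 0;0 0 0 0 0;0 0 0 0 0",
)

```text
t: 65.6
tcp_pos: [0.6529, -0.0122, 0.0315]
tool_rot: [0.694, 0.72, -0.001, -0.002]
force: [-8.2, 0.1, -4.6]
finger_gap: 0.127
gripper_force: 60.6
```

Call:
send_rows(
  commands="0 0 .05 0 0;0 0 .05 0 0;0 0 0 0 0;0 0 0 0 0",
)

```text
t: 65.93
tcp_pos: [0.6531, -0.0118, 0.031]
tool_rot: [0.694, 0.72, -0.003, -0.004]
force: [-10.5, 0.7, -2.9]
finger_gap: 0.124
gripper_force: 60.7
```

Contact at the stop. A bit firmer, then I release and back off.

Call:
send_rows(
  commands="0 0 .1 0 0;0 0 .1 0 0;0 0 0 0 0;0 0 0 0 0",
)

```text
t: 66.27
tcp_pos: [0.6531, -0.0116, 0.0304]
tool_rot: [0.694, 0.72, -0.006, -0.007]
force: [-17.4, -1.4, 0.1]
finger_gap: 0.121
gripper_force: 61.0
```

Call:
send_rows(
  commands="0 0 -.15 0 0;40 0 -.1 0 0;40 0 0 0 0;40 0 0 0 0;40 0 0 -.3 0;40 0 0 -.7 0;40 0 0 -1 0;40 0 -.3 -1 0;40 0 -1 -.5 0;40 0 -1 -.5 0;40 0 -1 -1 0;40 0 -1 -1 0;40 0 -1 -1 0;40 0 -1 -1 0;40 0 0 0 0",
)

```text
t: 67.52
tcp_pos: [0.5294, -0.0171, 0.197]
tool_rot: [0.694, 0.72, 0.001, 0.003]
force: [0.3, -0.3, 0.0]
finger_gap: 0.468
gripper_force: 0.0
```

Run:
```python
from m import *
s=readout.sense();print(s["tcp_pos"])
d=snap("top");e=snap("side");print(coaster(d))
b=[c for c in blobs(d,(5,60,80),(20,220,255),20)]
for c in b:
  u,v=c.mean(0)
  if 220<u<340 and 150<v<200:
    print("bar",u,v,cv2.minAreaRect(w(d,c,.038).astype(np.float32)))
a=cv2.resize(d["img"][40:240,130:397],(640,480));b=cv2.resize(e["img"][100:250,220:420],(640,480));cv2.imwrite("pics/p11.png",cv2.resize(np.hstack([a,b]),(800,300)))
```

```text
[ 0.52935694 -0.01714697  0.19703022]
None
bar 282.76623376623377 175.32467532467533 ((0.6511050462722778, -0.020483043044805527), (0.013454071246087551, 0.10702180117368698), 1.9190703630447388)
```

View pics/p11.png

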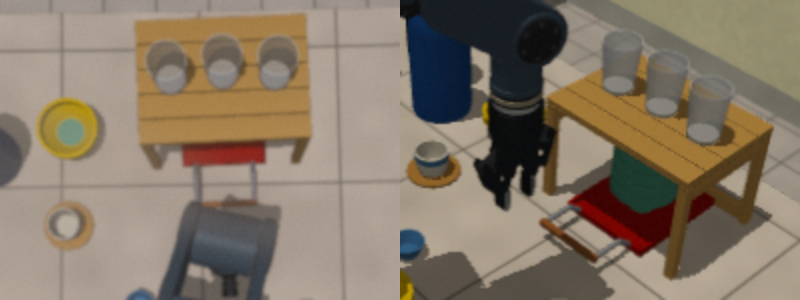

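Run:
```python
from m import *
d=snap("top");u0,v0=150,165
x=d["img"][v0:v0+50,u0:u0+55];h=cv2.cvtColor(x,cv2.COLOR_BGR2HSV)
m=cv2.inRange(h,(8,75,60),(22,255,255))
c=np.vstack(cv2.findContours(m,0,1)[0])[:,0]+[u0,v0]
print("coaster",circ(w(d,cv2.convexHull(c)[:,0],.006)))
cv2.imwrite("pics/p12.png",cv2.resize(x,(550,500),interpolation=0))
# expected outlines
for nm,ce,r,z in(("rim",(.6185,.306),.032,.050),("co",(.6185,.306),.05,.006)):
  t=np.linspace(0,6.28,60);p=proj(d,np.c_[ce[0]+r*np.cos(t),ce[1]+r*np.sin(t),z+0*t]);print(nm,p.min(0)-[u0,v0],p.max(0)-[u0,v0])
```

```text
coaster (array([0.61672259, 0.30517812]), np.float64(0.04902045122877108))
rim [10.51063778 11.63488575] [32.50470845 33.33952086]
co [8.77805822 8.16967592] [41.96301195 40.94166839]
```

View pics/p12.png

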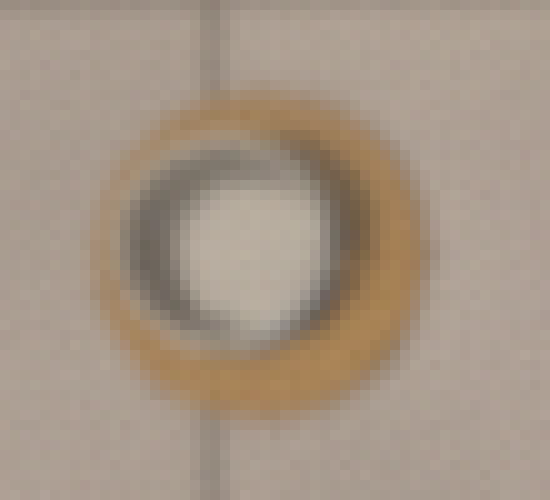

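The cup is within about 4 mm of the coaster's middle: its rim spans crop x 115–335, y 130–350. Everything is in place.

```bash
python3 -c "
from station import sign_off;print(sign_off())"
```

```text
the job is handed in; nothing more can be done
None
```

I handed in the job after about 68 s of robot time: all five green covers are nested in one pile on the middle of the tray, the tray is back against its stop under the shelf, and the teacup is on the coaster, about 4 mm off centre.

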